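Aim the order display and snap the cap onto its clamp stud

ROBOT

A 6-joint arm with a two-finger parallel gripper is mounted at the origin on the work surface. World frame = base frame: x ahead of the robot, y to its left, z up, the work surface at z = 0. Lengths are in m, angles in rad, forces in N, time in s.
With the tool pointing down it reaches from about 0.275 to 0.85 m from the base axis. Payload 19 kg.
Tool frame: the origin (TCP) lies on the mounting face of the last link; the fingertips stand 173 mm ahead of it and the grasp point (between the pads) lies 155 mm ahead of it (robot.grasp_offset is the distance from the TCP to the grasp point, in m); z points along the fingers, x is the direction in which the jaws open and shut, and the axes are right-handed (so a half turn about z gives the same grasp; the last joint's range is limited). The gripper opens to 85 mm and grips with 20 to 120 N. Pads are 22 mm wide; open, the fingers measure 114 mm over their backs; the gripper's body (76 mm by 85 mm) begins 54 mm behind the grasp point. The pads swing forward as they close: fully open they stand 13 mm farther back than shut.
Start: joints at [1.058, 0.15, 1.437, -0, 1.554, -0.134], TCP at [0.213, 0.534, 0.405] pointing down, gripper open.
Joint ranges: [-2.8, 2.8], [-0.68, 2.1], [0.12, 2.68], [-1.39, 4.53], [0.16, 2.79], [-2.81, 2.81]. Speed limits (rad/s): [1.89, 1.89, 2.22, 3.01, 3.01, 3.01].

INTERFACE

Orientations are given as a unit quaternion [w, x, y, z].
In Python, from bench import robot, hand, readout, vision, workorder gives the robot as it stands. The module is installed in compiled form; this text tells all that it offers. Calls block until the motion is done:
- robot.move_to(position, orientation): joint-space move of the TCP to a pose.
- robot.line_to(position, velocity=0.15, attitude=None, force_limit=None): straight line of the TCP; attitude=None keeps the orientation; velocity is the mean speed in m/s. With force_limit (N) it stops when the force on the tool has changed by that much, and returns True; else False.
- robot.movej(angles): joint-space move.
- hand.move_gripper(opening, newtons=None): finger opening in m; newtons is the grip in N (None keeps the last); returns when the fingers have stopped.
- robot.pause(seconds).
- robot.solve_ik(position, orientation): joint angles nearest the present ones, or None.
- readout.sense(): the state.
- vision.camera(name): name is "scene" or "top" or "wrist"; returns a dict with "image" (480x640x3 uint8, red, green, blue), "camera_matrix" (3x3 intrinsics, pixels), "extrinsics" (4x4, takes a point from world to camera coordinates). Camera axes: x right, y down, z forward; pixel columns grow to the right and rows downward; lengths in m; the calibration is good to about 2 mm. A picture is of the moment at which its call begins. There is no depth.
A pose or a line that the arm cannot do raises robot.MotionError and nothing moves.
- workorder.sign_off(): hands the job in, once; it reports no verdict.
The state is a dict: "time_s": time; "qpos": joint angles; "joint_velocities": joint speeds; "joint_torque": joint torques, N m; "position": TCP position; "eef_rot": TCP orientation; "wrist_force": force on the tool from outside, world axes, zero at the start; "torque": the same for the moment, N m; "finger_gap": finger opening in m.
Only numpy, scipy, OpenCV 4.12 (cv2) and the standard library are available. Lean on these libraries where they do the work, as an engineer would, in place of code of your own. Each camera call takes 0.05 s, during which the arm holds its last target. There are 200 camera calls.

TASK

Set up the order display on the steel kitchen table: turn the display on its swivel until the screen is square with the long front edge of its foot plate, and tilt it back to 30 degrees from upright. Then take the loose black snap cap and press it down onto the clamp stud on the foot plate until it clicks and sits fully home, leaving the aim of the display and the other things on the table as they are. Finish while still holding the cap down with a firm push of about 10 N: do not let go of it.

Things in the scene. Friction and masses are not known exactly. Their poses are not given: they have to be found in the camera images.
- stand: Fixed aluminium foot plate of the order display, 170 mm (x) by 320 mm (y), 10 mm thick, lying on the table (its place and yaw vary). Origin: on the table under the swivel axis. +x points away from the viewer's (front) side: the long front edge is at x = -90 mm, the back edge at +80 mm; y from -230 to +90 mm. The swivel column stands at x = y = 0; the clamp stud stands near the front at x = -45, y = -190 mm
- swivel (a joint): Swivel of the display about the vertical axis through the stand's origin, rad, + is counterclockwise from above. 0 = screen square with the front edge of the foot plate (facing the stand's -x). Friction-held (about 0.15 N m): it stays where it is left. Limits -1.2 to 1.2
- tilt (a joint): Tilt of the display in the swivelled frame, rad. 0 = screen upright, + leans its top back (away from the viewer, to the stand's +x at swivel 0); 30 degrees back = 0.524. Its hinge is a horizontal axis along the screen's width, crossing the swivel axis 120 mm above the table. Friction-held (about 0.3 N m). Limits -0.35 to 1.0
- rail_mid (a point): Middle of the display's grip rail: a round steel bar 12 mm thick, 124 mm long, parallel to the screen's width, with a leg at either end. Upright it lies 110 mm above the tilt hinge and 26 mm in front of it (230 mm above the table). Being round, it can turn between fingers that pinch it from above. Axes: y along the bar, z up the screen, x the screen's rear normal
- screen_mid (a point): Centre of the front glass of the display. Black housing 170 mm wide, 115 mm high, 14 mm thick, its centre plane 26 mm in front of the tilt hinge, reaching from 45 mm below to 70 mm above the hinge, so 34 mm of free gap lie between it and the bar of the grip rail. Axes as rail_mid
- seat: Fixed round steel flange at the foot of the clamp stud, 36 mm in diameter, 6 mm thick. Origin: centre of its underside, on the foot plate (10 mm above the table); z up. The stud's post rises from the middle of its top
- post_tip (a point): Top centre of the stud's steel post, 35 mm above the origin of seat. The post is 16 mm in diameter, tapering to 7 mm over its last 7 mm. Four sprung balls stick out of it 15 mm above the seat's origin: they stop the cap when its underside is about 19 mm above that origin, take 10 to 15 N of push to pass, then snap over the lip and pull the cap down onto the flange (6 mm above that origin)
- cap: Loose black plastic snap cap, round, 36 mm in diameter, 40 mm high, 20 to 45 g, standing on the table with its open mouth down. Origin: centre of its underside; z up. Lip bore 19 mm in diameter at the bottom 5 mm, 26 mm wide cavity above, closed top 6 mm thick. Fully home when its underside rests on the flange (6 mm above the origin of seat)
- jar_lid: Bystander: flat aluminium jar lid, 72 mm in diameter, 14 mm high, on the table. Origin: centre of its underside. It and the cap lie on opposite sides of the stand, either way round
- bowl: Bystander: steel bowl, 150 mm across the rim, 55 mm high. Origin: centre of its underside
- shaker: Bystander: clear spice jar with a white cap, 56 mm in diameter, 130 mm high, upright. Origin: centre of its underside

How it is judged:
By the outcome, as a careful person would: the job done as asked, in the order asked, and still so for the second after the job is handed in, while the arm keeps its last pose, push and grip.
It also fails if it takes over 67 s, if anything falls off the work surface, if the arm or the gripper's body presses on something with over 40 N, if the wrist force passes 120 N, or if a joint passes its speed limit or range.

## Working session

There is one attempt and no reset: what is moved stays moved. The work goes in short steps, each a Python script; the robot and the scene stay as the last script left them, time stands still between calls to the robot, and variables do not carry over. Pictures are saved under pics/ and viewed, about 8 in all and at most 12, crops included, and the job is handed in when it is done.

```bash
mkdir -p pics; ls; python3 - <<'E'
from bench import robot,readout,vision
import cv2,numpy as np
for n in ["scene","top"]:
    c=vision.camera(n); cv2.imwrite(f"pics/{n}0.png",c["image"][:,:,::-1]); np.savez(f"{n}0.npz",**c)
    print(n,c["camera_matrix"].tolist(),np.round(c["extrinsics"],4).tolist())
s=readout.sense(); print(s["time_s"],s["position"],s["eef_rot"],s["wrist_force"],s["finger_gap"])
E
```

```text
pics
scene [[562.0047188334194, 0.0, 308.1601407834812], [0.0, 562.0047188334194, 243.69046399067108], [0.0, 0.0, 1.0]] [[0.4402, 0.8976, 0.021, -0.2484], [0.555, -0.2536, -0.7923, -0.2042], [-0.7059, 0.3604, -0.6098, 1.6248], [0.0, 0.0, 0.0, 1.0]]
top [[435.6399851345362, 0.0, 323.085429755281], [0.0, 435.6399851345362, 240.56397203143618], [0.0, 0.0, 1.0]] [[-0.0215, -0.9998, 0.0011, 0.0149], [-0.9851, 0.021, -0.1706, 0.5837], [0.1706, -0.0047, -0.9853, 1.1967], [0.0, 0.0, 0.0, 1.0]]
0.1 [0.21265334 0.53418999 0.40413956] [ 2.48487708e-04  8.27590093e-01  5.61332649e-01 -4.83569733e-04] [ 0.29757653 -0.1838621   0.03953235] 0.0853522902433764
```

View pics/top0.png

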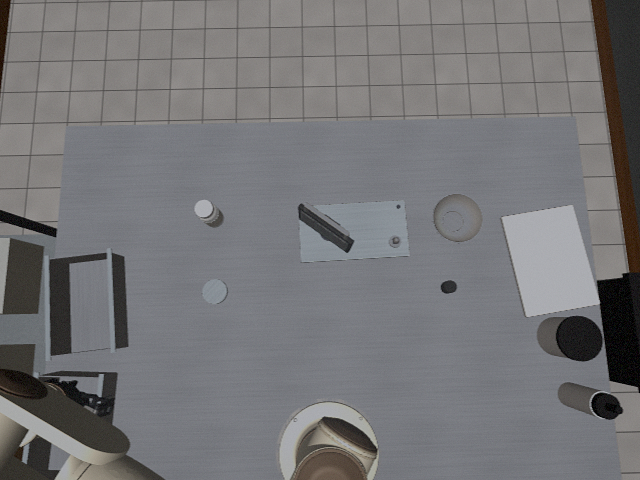

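View pics/scene0.png

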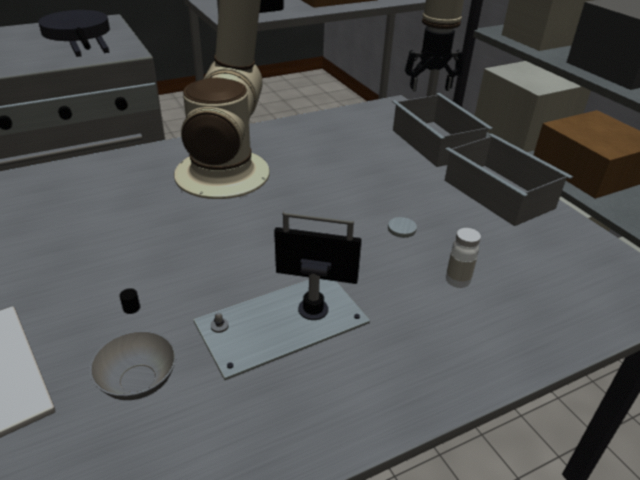

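The top view shows the plate at cols 299–409, rows 200–262, with the stud at about (395,242), the cap at (448,287) and the lid at (215,292). The display is swivelled, running from (300,207) to (352,248). The scene view shows the screen's back, with the grip rail from (285,216) to (353,221).

```bash
cat > h.py <<'E'
import numpy as np,cv2
from scipy.spatial.transform import Rotation as R
def cam(n):
    from bench import vision
    return vision.camera(n)
def ray(c,p):
    E=c["extrinsics"];K=c["camera_matrix"]
    d=E[:3,:3].T@np.linalg.solve(K,[p[0],p[1],1.]);return -E[:3,:3].T@E[:3,3],d/np.linalg.norm(d)
def onz(c,p,z):
    o,d=ray(c,p);return o+d*(z-o[2])/d[2]
def tri(c1,p1,c2,p2):
    o1,d1=ray(c1,p1);o2,d2=ray(c2,p2)
    s=np.linalg.lstsq(np.c_[d1,-d2],o2-o1,rcond=None)[0]
    a,b=o1+s[0]*d1,o2+s[1]*d2;return (a+b)/2,np.linalg.norm(a-b)
def proj(c,P):
    q=c["extrinsics"][:3]@np.r_[P,1];q=c["camera_matrix"]@q;return q[:2]/q[2]
def down(a,lean=0.):
    """tool pointing down, jaw axis x at world angle a; lean tips the fingers about the jaw-normal"""
    x=np.array([np.cos(a),np.sin(a),0]);z=np.array([0,0,-1.]);y=np.cross(z,x)
    r=R.from_matrix(np.c_[x,y,z]);r=R.from_rotvec(y*lean)*r
    q=r.as_quat();return np.r_[q[3],q[:3]]
def zax(q): return R.from_quat(np.r_[q[1:],q[0]]).apply([0,0,1])
E
python3 - <<'E'
from h import *
t=np.load("top0.npz");s=np.load("scene0.npz")
for p in [(299,207),(406,200),(409,256),(301,262)]: print(onz(t,p,.01).round(4))
print("stud",onz(t,(395,242),.03),"cap",onz(t,(448,287),.04))
a=cv2.resize(t["image"][190:300,280:470],None,fx=4.2,fy=4.2,interpolation=cv2.INTER_CUBIC)
b=cv2.resize(s["image"][200:370,180:390],None,fx=3.5,fy=3.5,interpolation=cv2.INTER_CUBIC)
cv2.imwrite("pics/ta.png",a[:,:,::-1]);cv2.imwrite("pics/sb.png",b[:,:,::-1])
hsv=cv2.cvtColor(t["image"],cv2.COLOR_RGB2HSV)
print(hsv[235,370],hsv[280,370],hsv[287,448])
E
```

```text
[0.6944 0.0722 0.01  ]
[ 0.7092 -0.2495  0.01  ]
[ 0.5394 -0.2491  0.01  ]
[0.5285 0.0683 0.01  ]
stud [ 0.57869005 -0.20664159  0.03      ] cap [ 0.4445599  -0.34871256  0.04      ]
[108  21 148] [105  12 125] [132  26  50]
```

View pics/ta.png

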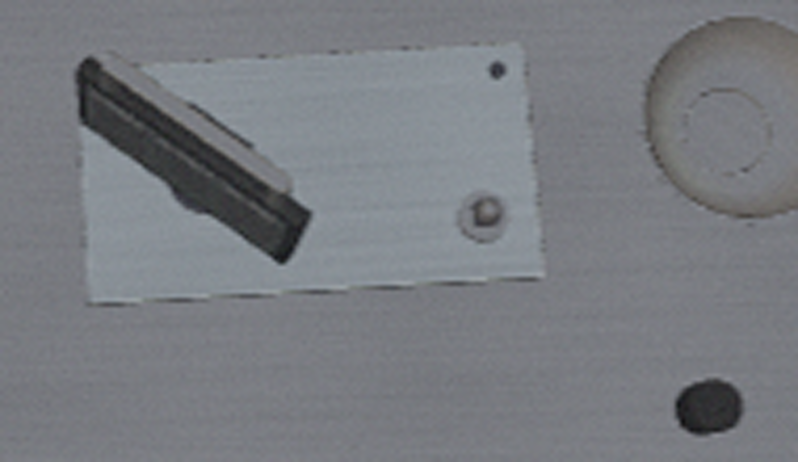

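View pics/sb.png

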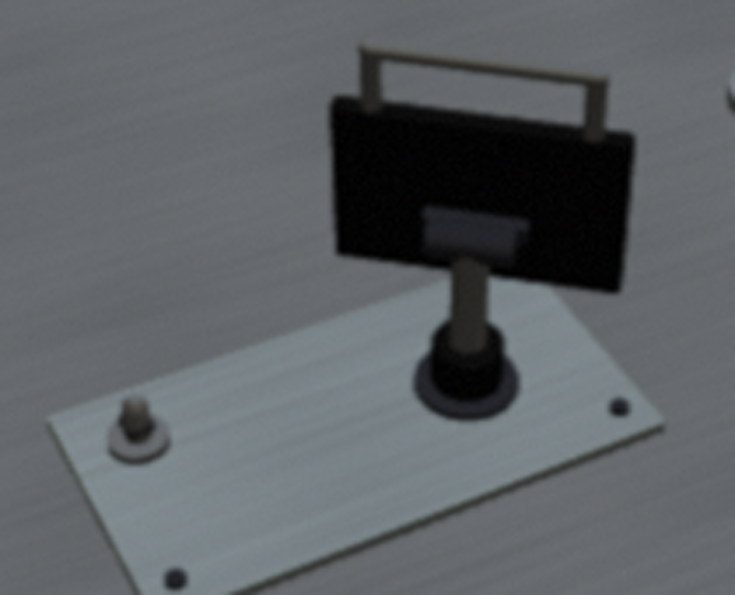

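The plate's front edge runs in the crop from (90,302) to (543,276), with the back-right corner at (520,43). The grip rail is the light bar from (100,58) to (290,185). In the scene crop its ends are at (605,80) and (365,48).

```bash
python3 - <<'E'
from h import *
t=np.load("top0.npz");s=np.load("scene0.npz")
T=lambda u,v:(280+u/4.2,190+v/4.2); S=lambda u,v:(180+u/3.5,200+v/3.5)
fl,fr,br=[onz(t,T(*p),.01)[:2] for p in [(90,302),(543,276),(521,43)]]
bl_s=onz(s,S(50,422),.01)[:2]; print("scene: front-right",bl_s,"back-left",onz(s,S(662,427),.01)[:2])
print(fl,fr,br,np.linalg.norm(fl-fr),np.linalg.norm(br-fr))
d=(fl-fr); yaw=np.arctan2(d[1],d[0])-np.pi/2; d2=br-fr; print("yaw",yaw,np.arctan2(d2[1],d2[0]))
y=yaw; Rm=np.array([[np.cos(y),-np.sin(y)],[np.sin(y),np.cos(y)]])
for c,l in [(fl,(-.09,.09)),(fr,(-.09,-.23)),(br,(.08,-.23))]: print("origin",c-Rm@l)
print("stud tri",tri(t,T(487,208),s,S(135,402)))
A,ea=tri(t,T(96,56),s,S(605,80));B,eb=tri(t,T(289,188),s,S(364,48))
print("rail",A,ea,B,eb,np.linalg.norm(A-B),"mid",(A+B)/2,"ang",np.arctan2(*(A-B)[1::-1])-np.pi/2-yaw)
print("cap",onz(t,T(710,404),.035))
# cap by mask in both views
for c,(r0,r1,c0,c1),n in [(t,(275,300,430,465),"t"),(s,(280,320,110,150),"s")]:
    g=cv2.cvtColor(c["image"],cv2.COLOR_RGB2GRAY)[r0:r1,c0:c1]; m=(g<70).astype(np.uint8)
    M=cv2.moments(m); p=(c0+M["m10"]/M["m00"],r0+M["m01"]/M["m00"]);print(n,p,m.sum(),onz(c,p,.02))
E
```

```text
scene: front-right [ 0.54902556 -0.25026792] back-left [0.70273191 0.0706938 ]
[0.52873811 0.06707307] [ 0.54027376 -0.2500341 ] [ 0.70859762 -0.24358834] 0.3173169218981298 0.1684472344802246
yaw 0.03636173467141712 0.038275097826899834
origin [ 0.62195045 -0.01959561]
origin [ 0.62185291 -0.0169143 ]
origin [ 0.62028915 -0.01664867]
stud tri (array([ 0.58413131, -0.20812799,  0.04021864]), np.float64(0.00028669676716137676))
rail [0.64674646 0.04947975 0.22877624] 0.0045234100286830345 [ 0.56645006 -0.05881421  0.22951126] 0.0026218493726392683 0.13481703802346365 mid [ 0.60659826 -0.00466723  0.22914375] ang -0.6743793735181374
cap [ 0.44708558 -0.35329811  0.035     ]
t (448.1823899371069, 286.52201257861634) 159 [ 0.44710339 -0.3550996   0.02      ]
s (129.47877358490567, 300.6839622641509) 424 [ 0.44691887 -0.35677137  0.02      ]
```

The measurements agree with each other:

| Item | Measured | Check |
|---|---|---|
| Stand | Origin (0.6215, −0.0175), yaw 0.037 | |
| Stud | Triangulated tip (0.584, −0.208, 0.040) | Within 2 mm of the layout in plan, 5 mm low in height |
| Rail | z = 0.229 | Swivel about −0.65, tilt about 0.05 |
| Cap | (0.447, −0.3555) | |

Next I go for the rail.

```bash
cat >> h.py <<'E'
O=np.array([.6215,-.0175]);YAW=.037;GO=.155
def rail(sw,ti):
    r=-.026*np.cos(ti)+.11*np.sin(ti);a=YAW+sw
    return np.r_[O+r*np.array([np.cos(a),np.sin(a)]),.12+.11*np.cos(ti)+.026*np.sin(ti)]
E
python3 - <<'E'
from h import *
from bench import robot,hand,readout
sw=-.665;up=np.array([0,0,GO])
print(robot.grasp_offset,rail(sw,.055))
best=None
for k in (0,np.pi,-np.pi):
    P=[(rail(sw,.055)+up,down(YAW+sw+k)),(rail(0,.524)+up,down(YAW+k))]
    J=[robot.solve_ik(*p) for p in P]; print(k,J)
    if all(j is not None for j in J):
        m=max(abs(np.array(J)[:,5]))
        if best is None or m<best[0]: best=(m,k)
k=best[1];print("k",k)
p=rail(sw,.055)+up;q=down(YAW+sw+k)
robot.move_to(p+[0,0,.07],q); robot.line_to(p,.1,force_limit=8)
hand.move_gripper(0.0,25)
s=readout.sense();print(s["time_s"],s["position"]-p,s["finger_gap"],s["wrist_force"],s["qpos"])
c=cam("scene");cv2.imwrite("pics/s1.png",c["image"][180:360,170:400,::-1])
E
```

```text
0.1547 [ 0.60538572 -0.00580013  0.23126295]
0 [array([-1.36778760e-01,  2.20315638e-01,  1.39223399e+00, -4.44089210e-16,
        1.52904303e+00,  4.91221240e-01]), array([-1.42578571e-01,  3.23315247e-01,  1.26872423e+00, -4.44089210e-16,
        1.54955318e+00, -1.79578571e-01])]
3.141592653589793 [array([-1.36778760e-01,  2.20315638e-01,  1.39223399e+00, -4.44089210e-16,
        1.52904303e+00, -2.65037141e+00]), None]
-3.141592653589793 [array([-1.36778760e-01,  2.20315638e-01,  1.39223399e+00, -4.44089210e-16,
        1.52904303e+00, -2.65037141e+00]), None]
k 0
4.0 [ 1.60569670e-05 -3.92711663e-05  9.00789224e-05] 0.011058557350074182 [-0.50289557  0.08573877  0.81250663] [-1.36822644e-01  2.20263386e-01  1.39211567e+00 -6.95506297e-05
  1.52903504e+00  4.91302279e-01]
```

The rail is gripped: gap 11 mm and low forces. Next comes the swivel arc, then the tilt arc.

```bash
python3 - <<'E'
from h import *
from bench import robot,hand,readout
up=np.array([0,0,GO])
sw0,t0=-.665,.055
path=[(s,t0) for s in np.linspace(sw0,0,5)[1:]]+[(0,t) for t in np.linspace(t0,.524,7)[1:]]
for s,t in path:
    robot.line_to(rail(s,t)+up,.05,attitude=down(YAW+s))
    r=readout.sense();print(round(r["time_s"],2),r["wrist_force"].round(1),r["torque"].round(2),round(r["finger_gap"],4))
c=cam("scene");np.savez("s2.npz",**c);cv2.imwrite("pics/s2.png",cv2.resize(c["image"][180:360,170:400],None,fx=3.4,fy=3.3)[:,:,::-1])
E
```

```text
4.37 [-0.5 -2.7  1.8] [-0.43  0.11  0.08] 0.011
4.68 [ 0.1 -3.4  2.6] [-0.47 -0.    0.08] 0.0115
5.0 [ 1.2 -3.8  1.9] [-0.57 -0.08  0.09] 0.0111
5.32 [ 1.3 -4.6  2. ] [-0.51 -0.18  0.03] 0.0112
5.64 [ 0.2 -4.8  5. ] [-0.79  0.28 -0.  ] 0.0111
5.97 [ 1.5 -4.3  3.7] [-0.7   0.06 -0.08] 0.0107
6.29 [ 1.7 -4.6  3.7] [-0.66 -0.16 -0.06] 0.0108
6.62 [ 1.2 -4.5  4.4] [-0.65 -0.1  -0.11] 0.0109
6.94 [ 3.5 -3.2  3.2] [-0.54 -0.26 -0.1 ] 0.0108
7.27 [ 2.4 -2.4  2.4] [-0.53 -0.2  -0.06] 0.0112
```

View pics/s2.png

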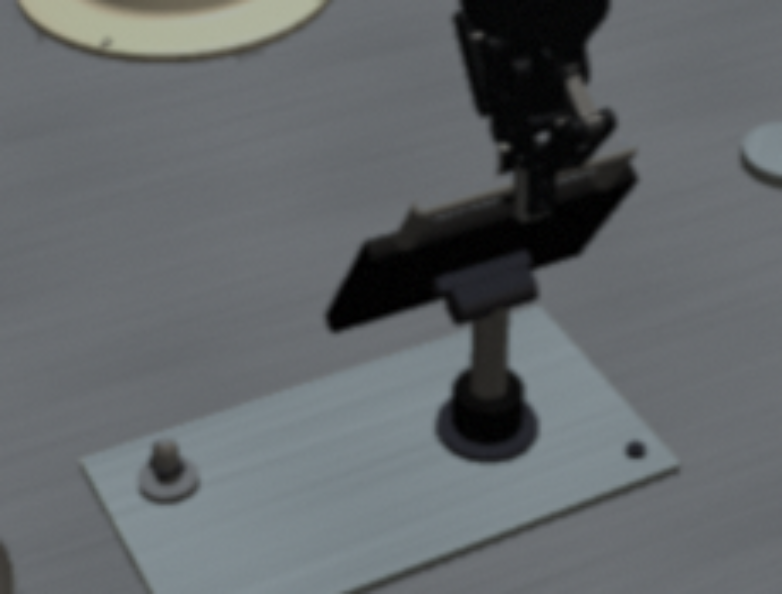

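The display is now tilted back and parallel to the plate. I'll release, rise and measure its aim.

```bash
python3 - <<'E'
from h import *
from bench import robot,hand,readout
hand.move_gripper(.05)
p=readout.sense()["position"]
robot.line_to(p+[0,0,.05],.08); robot.line_to(p+[-.12,0,.10],.15)
cs={n:cam(n) for n in ("top","scene","wrist")}
for n,c in cs.items(): np.savez(n+"3.npz",**c)
r=readout.sense();print(r["time_s"],r["wrist_force"])
a=cv2.resize(cs["top"]["image"][185:285,285:425],None,fx=2.8,fy=2.8,interpolation=cv2.INTER_CUBIC)
b=cv2.resize(cs["scene"]["image"][200:350,180:370],None,fx=2.1,fy=1.87*1.0,interpolation=cv2.INTER_CUBIC)
h=280;b=cv2.resize(cs["scene"]["image"][200:340,180:380],(400,280),interpolation=cv2.INTER_CUBIC)
w=cv2.resize(cs["wrist"]["image"],(400,300))
out=np.zeros((580,800,3),np.uint8);out[:280,:392]=a;out[:280,400:]=b;out[280:,:400]=w
cv2.imwrite("pics/m3.png",out[:,:,::-1])
print(proj(cs["wrist"],rail(0,.524)),[proj(cs["wrist"],np.r_[O-[.09,0],.01]+[0,dy,0]) for dy in (.09,-.23)])
E
```

```text
9.7167 [ 0.09199068 -0.47719387 -0.79124017]
[534.4015514  254.90024371] [array([321.49840034,  87.67131872]), array([311.71576968, 368.03727557])]
```

View pics/m3.png

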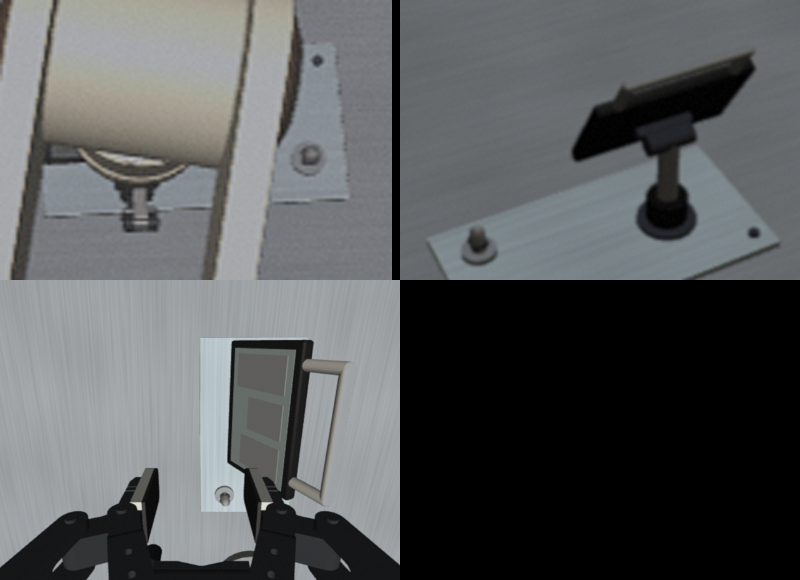

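The wrist view shows the screen, the rail (ends near (554,131) and (515,355)) and the plate's front edge (col about 320) together. I'll extract those lines at full resolution.

```bash
python3 - <<'E'
from h import *
w=np.load("wrist3.npz");im=w["image"]
g=cv2.GaussianBlur(cv2.cvtColor(im,cv2.COLOR_RGB2GRAY),(0,0),1).astype(float)
# front edge: strongest bright rise, rows 110-340, cols 300-345 ; rail: both edges about warm bar
def line(rows,f):
    P=np.array([(f(r),r) for r in rows],float);k=np.polyfit(P[:,1],P[:,0],1);e=P[:,0]-np.polyval(k,P[:,1])
    ok=abs(e)<3;k=np.polyfit(P[ok,1],P[ok,0],1);return k,np.std((P[:,0]-np.polyval(k,P[:,1]))[ok]),ok.sum()
rows=range(110,340,4);gx=np.gradient(g,axis=1)
fe,se,ne=line(rows,lambda r:300+np.argmax(gx[r,300:345]))
hue=im[:,:,0].astype(float)-im[:,:,2]
hb=cv2.GaussianBlur(hue,(0,0),1.5)
rb,sb,nb=line(range(160,330,4),lambda r:505+np.argmax(hb[r,505:565]))
print(fe,se,ne,rb,sb,nb)
pf=[onz(w,(np.polyval(fe,r),r),.01)[:2] for r in (110,340)]
pr=[onz(w,(np.polyval(rb,r),r),rail(0,.524)[2])[:2] for r in (160,325)]
an=lambda p:np.arctan2(*(p[0]-p[1])[::-1])-np.pi/2
print("front",pf,an(pf),"rail",pr,an(pr),"swivel",an(pr)-an(pf))
v=np.array(pr);u=(v[0]-v[1])/np.linalg.norm(v[0]-v[1]);n=np.array([u[1],-u[0]])
print("rail r from axis at z:",(v[0]-O)@n, "expected",(rail(0,.524)[:2]-O)@[np.cos(YAW),np.sin(YAW)])
print("front edge dist from O",(pf[0]-O)@[np.cos(YAW),np.sin(YAW)])
cv2.imwrite("pics/w3.png",cv2.resize(im[60:480,300:580],None,fx=1.4,fy=1.4)[:,:,::-1])
E
```

```text
[3.69128549e-03 3.19345566e+02] 0.28563987449839046 58 [-1.64829357e-01  5.72613712e+02] 0.29330453006729557 43
front [array([0.53053985, 0.05150668]), array([ 0.54082073, -0.20854123])] 0.03951398325819344 rail [array([0.65018881, 0.03616908]), array([ 0.65330742, -0.06036491])] 0.0322946050546673 swivel -0.007219378203526139
rail r from axis at z: 0.030406768592275143 expected 0.03252677456075476
front edge dist from O -0.08834523090146988
```

View pics/w3.png

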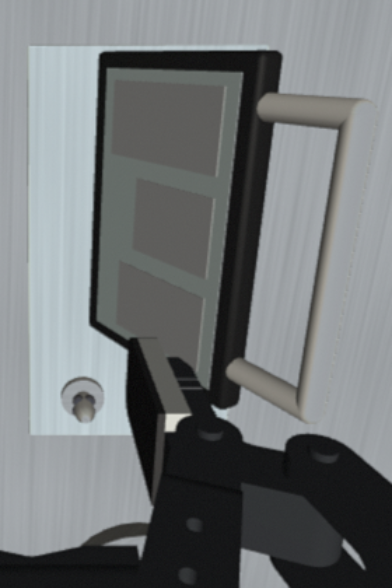

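```bash
python3 - <<'E'
from h import *
w=np.load("wrist3.npz");s=np.load("scene3.npz");im=w["image"]
for p,q in [((559,134),(356,227)),((517,354),(291.5,245))]: print(tri(w,p,s,q))
hue=cv2.GaussianBlur(im[:,:,0].astype(float)-im[:,:,2],(0,0),1)
C=[];W=[]
for r in range(170,325,4):
    c0=-.1648*r+572.6; x=np.arange(int(c0)-20,int(c0)+21); m=x[hue[r,x]>(hue[r,x].max()+np.median(hue[r,x]))/2]
    C.append(((m.min()+m.max())/2,r));W.append(m.max()-m.min()+1)
C=np.array(C);k=np.polyfit(C[:,1],C[:,0],1);print(k,np.median(W))
P=[onz(w,(np.polyval(k,r),r),.2283)[:2] for r in (170,320)]
d=P[0]-P[1];print(P,np.arctan2(d[1],d[0])-np.pi/2,(P[0]-O)@[np.cos(YAW),np.sin(YAW)])
r=260;print(hue[r,510:550].round().astype(int),im[r,510:550].mean(1).round().astype(int))
# housing front top/bottom edges expected positions at tilt .524 -> for comparison
for zz,xx,n in [(.07,-.033,"top front"),(-.045,-.033,"bot front"),(.07,-.019,"top rear")]:
  for t in (.48,.524):
    a=xx*np.cos(t)+zz*np.sin(t);z=.12+zz*np.cos(t)-xx*np.sin(t)
    Q=np.r_[O+[0.0017,0]+a*np.array([np.cos(YAW),np.sin(YAW)]),z];print(n,t,proj(w,Q).round(1))
g=im[:,:].mean(2);print("row250 dark runs", [(c,int(g[250,c])) for c in range(360,500,3)])
E
```

```text
(array([0.65569537, 0.04908955, 0.22502216]), np.float64(0.0005411580717270446))
(array([ 0.65671857, -0.08250641,  0.22553367]), np.float64(0.00167682991876038))
[-1.62702429e-01  5.71255567e+02] 8.0
[array([0.64980919, 0.03095723]), array([ 0.65277659, -0.05705119])] 0.0337044629742147 0.030082326194404322
[-8 -7 -7 -8 -8 -8 -8 -8 -8 -8 -8 -8 -8 -7 -3  1  5  7  8 10 11 10  7  1
 -4 -7 -8 -8 -8 -8 -8 -8 -7 -7 -7 -7 -7 -5 -4 -5] [165 163 158 157 160 161 164 165 165 164 166 165 164 163 117  63  69  92
 108 124 137 150 157 162 165 165 164 163 162 162 160 161 161 160 160 160
 160 162 159 160]
top front 0.48 [466.7 237.8]
top front 0.524 [472.  237.7]
bot front 0.48 [366.1 200.8]
bot front 0.524 [365.1 201.4]
top rear 0.48 [482.8 234.7]
top rear 0.524 [487.2 234.3]
row250 dark runs [(360, 193), (363, 193), (366, 22), (369, 22), (372, 104), (375, 103), (378, 105), (381, 104), (384, 102), (387, 94), (390, 92), (393, 89), (396, 97), (399, 105), (402, 105), (405, 105), (408, 105), (411, 105), (414, 105), (417, 104), (420, 105), (423, 102), (426, 94), (429, 91), (432, 93), (435, 93), (438, 94), (441, 93), (444, 93), (447, 114), (450, 105), (453, 105), (456, 106), (459, 40), (462, 21), (465, 19), (468, 36), (471, 40), (474, 29), (477, 27), (480, 26), (483, 133), (486, 165), (489, 163), (492, 161), (495, 165), (498, 165)]
```

Everything in the wrist view points to the tilt being about 2° short: rail to front edge is 118.4 mm where 122.5 is needed, and the housing edges suggest about 0.485 rad. The swivel is −0.4°. I'll regrip, correct by that amount and measure the same way again.

```bash
cat > meas.py <<'E'
from h import *
def measure(w):
    im=w["image"];g=cv2.GaussianBlur(cv2.cvtColor(im,cv2.COLOR_RGB2GRAY),(0,0),1).astype(float);gx=np.gradient(g,axis=1)
    rows=np.arange(110,340,4)
    fe=np.polyfit(rows,[300+np.argmax(gx[r,300:345]) for r in rows],1)
    hue=cv2.GaussianBlur(im[:,:,0].astype(float)-im[:,:,2],(0,0),1);C=[]
    for r in range(170,325,4):
        c0=-.1648*r+576; x=np.arange(int(c0)-20,int(c0)+21);v=hue[r,x];m=x[v>(v.max()+np.median(v))/2];C.append(((m.min()+m.max())/2,r))
    C=np.array(C);rb=np.polyfit(C[:,1],C[:,0],1)
    F=[onz(w,(np.polyval(fe,r),r),.01)[:2] for r in (110,340)];B=[onz(w,(np.polyval(rb,r),r),.2283)[:2] for r in (170,320)]
    a=lambda p:np.arctan2(*(p[0]-p[1])[::-1])-np.pi/2
    n=np.array([np.cos(a(F)),np.sin(a(F))]);d=(np.mean(B,axis=0)-F[0])@n
    return "swivel %.4f edge yaw %.4f rail-edge %.4f resid %.2f"%(a(B)-a(F),a(F),d,np.std(C[:,0]-np.polyval(rb,C[:,1])))
E
python3 - <<'E'
from meas import *
from bench import robot,hand,readout
print(measure(np.load("wrist3.npz")))
up=np.array([0,0,GO]);p=rail(0,.524)+up;lo=readout.sense()["position"]
robot.line_to(p+[0,0,.05],.15);robot.line_to(p,.08,force_limit=8)
hand.move_gripper(0,25)
robot.line_to(rail(0,.562)+up,.02,attitude=down(.043));r=readout.sense();print(r["wrist_force"],r["finger_gap"])
robot.pause(.3);hand.move_gripper(.05)
robot.line_to(rail(0,.562)+up+[0,0,.05],.08);robot.line_to(lo,.15,attitude=down(YAW))
w=cam("wrist");np.savez("wrist4.npz",**w);print(measure(w));print(readout.sense()["time_s"])
g=w["image"].mean(2);print([(c,int(g[250,c])) for c in range(456,492,2)])
E
```

```text
swivel -0.0058 edge yaw 0.0395 rail-edge 0.1181 resid 0.20
[-0.37464456  0.38352795  6.29207354] 0.010805775721683255
swivel -0.0085 edge yaw 0.0416 rail-edge 0.1218 resid 0.22
14.925
[(456, 108), (458, 107), (460, 110), (462, 77), (464, 21), (466, 20), (468, 20), (470, 20), (472, 35), (474, 43), (476, 38), (478, 28), (480, 27), (482, 26), (484, 22), (486, 135), (488, 165), (490, 158)]
```

The rail-to-edge distance is now 121.8 mm against 122.5, so the tilt is within about 0.4°. The swivel reads −0.5°, and the housing edges match the prediction. Next I view the cap and the stud from the same spot relative to the wrist camera.

```bash
python3 - <<'E'
from h import *
from bench import robot,hand,readout
hand.move_gripper(.085)
w=np.load("wrist4.npz");s=readout.sense()
q=s["eef_rot"];C=-w["extrinsics"][:3,:3].T@w["extrinsics"][:3,3];off=C-s["position"]  # camera vs TCP, world axes at this attitude
A=down(YAW);print("cam off",off.round(4))
def view(P,px,z):
    o,d=ray(w,px);v=d*(P[2]-(z+off[2]))/d[2];return np.r_[P[:2]-v[:2]-off[:2],z]
tc=view(np.array([.447,-.3555,.03]),(320,200),.36);ts=view(np.array([.584,-.209,.03]),(320,200),.36)
print(tc,ts)
ims=[]
for n,t in (("s",ts),("c",tc)):
    robot.move_to(t,A);robot.pause(.2);c=cam("wrist");np.savez("w5%s.npz"%n,**c);ims.append(cv2.resize(c["image"][80:320,200:440],(398,398),interpolation=cv2.INTER_CUBIC))
cv2.imwrite("pics/m5.png",np.hstack(ims)[:,:,::-1]);print(readout.sense()["time_s"])
E
```

```text
cam off [-0.0015  0.0782 -0.0312]
[ 0.44742061 -0.36483047  0.36      ] [ 0.58442061 -0.21833047  0.36      ]
17.6417
```

View pics/m5.png

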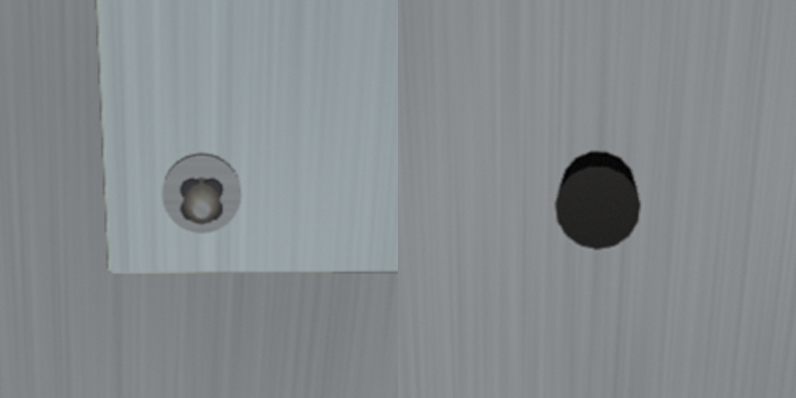

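The stud flange is a clear circle at crop (202,193), and the cap's top disc is centred at (199.5,207). Converting both, then picking up the cap.

```bash
python3 - <<'E'
from h import *
from bench import robot,hand,readout
k=240/398
ws=np.load("w5s.npz");wc=np.load("w5c.npz")
fl=onz(ws,(200+202*k-.2,80+193*k-.2),.016);tip=onz(ws,(200+203*k,80+212*k),.045)
cap=onz(wc,(200+199.5*k-.2,80+207*k-.2),.04)
e=onz(wc,(200+241.5*k,80+207*k),.04)-onz(wc,(200+157.5*k,80+207*k),.04)
print("flange",fl,"tip",tip,"cap",cap,"dia",e)
A=down(YAW);g=np.r_[cap[:2],.027+GO]
robot.line_to(g+[0,0,.07],.15);robot.line_to(g,.1,force_limit=8)
hand.move_gripper(0,80)
s=readout.sense();print("gap",s["finger_gap"],s["wrist_force"])
robot.line_to(g+[0,0,.07],.15);s=readout.sense();print(s["finger_gap"],s["wrist_force"],s["time_s"])
np.savez("pts.npz",fl=fl,tip=tip,cap=cap)
w=cam("wrist");c=cam("scene");np.savez("s6.npz",**c)
cv2.imwrite("pics/m6.png",np.hstack([cv2.resize(w["image"],(400,300)),cv2.resize(c["image"][180:360,60:300],(400,300))])[:,:,::-1])
E
```

```text
flange [ 0.58565597 -0.20864615  0.016     ] tip [ 0.58624695 -0.21036109  0.045     ] cap [ 0.44781698 -0.35573582  0.04      ] dia [0.03520493 0.00136374 0.        ]
gap 0.03430467730905804 [-1.0192965   1.25124623  6.99486799]
0.03425193129096755 [ 0.16201721  0.51173062 -0.91360862] 20.5
```

View pics/m6.png

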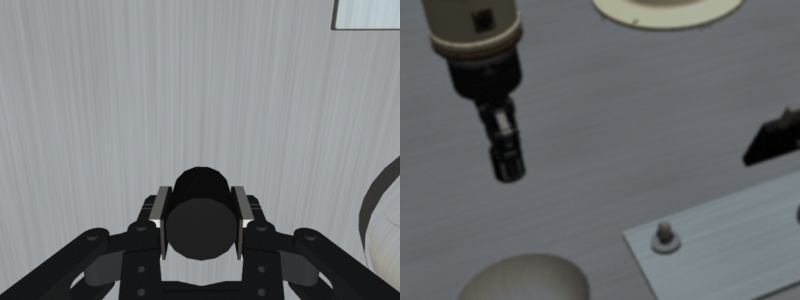

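The cap is held upright and centred (gap 34 mm). Next I move over the stud and descend gently to the balls.

```bash
python3 - <<'E'
from h import *
from bench import robot,hand,readout
P=np.load("pts.npz");xy=P["fl"][:2]
robot.line_to(np.r_[xy,.255],.12);robot.pause(.3);f0=readout.sense()["wrist_force"];np.save("f0.npy",f0)
for z in (.226,.219,.214):
    hit=robot.line_to(np.r_[xy,z],.03,force_limit=7);robot.pause(.2);s=readout.sense()
    print(z,hit,s["position"].round(4),(s["wrist_force"]-f0).round(2),s["torque"].round(2),s["time_s"])
    if hit: break
c=cam("scene");cv2.imwrite("pics/m7.png",cv2.resize(c["image"][220:360,170:390],(792,504))[:,:,::-1])
E
```

```text
0.226 False [ 0.5857 -0.2087  0.2262] [-0.38 -0.02  0.24] [ 0.01  0.04 -0.01] 24.05
0.219 False [ 0.5857 -0.2086  0.2191] [-0.69  1.03 -0.54] [ 0.02 -0.01 -0.01] 24.6333
0.214 False [ 0.5857 -0.2087  0.214 ] [-1.1   0.02 -0.37] [-0.01  0.12 -0.02] 25.15
```

View pics/m7.png

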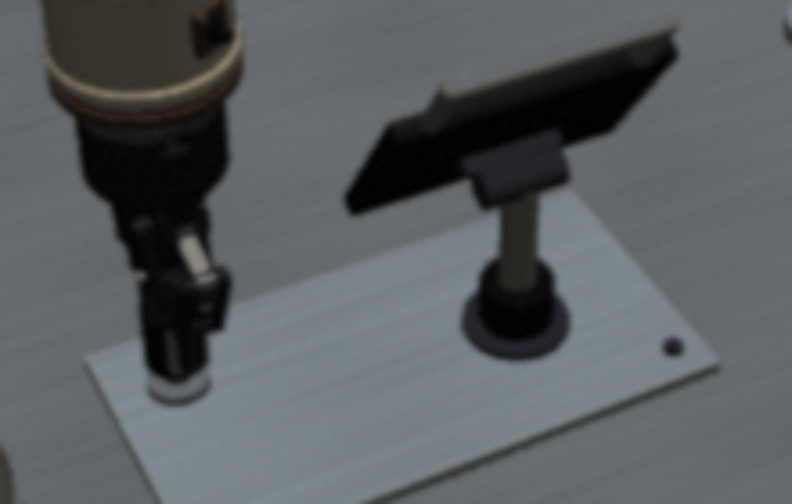

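The cap is over the post with almost no side force. Next I press through the balls in 1 mm steps.

```bash
python3 - <<'E'
from h import *
from bench import robot,hand,readout
xy=np.load("pts.npz")["fl"][:2];f0=np.load("f0.npy")
hand.move_gripper(0,110)
for z in np.arange(.213,.1955,-.001):
    robot.line_to(np.r_[xy,z],.02);robot.pause(.1);s=readout.sense();f=s["wrist_force"]-f0
    print(round(z,4),s["position"][2].round(4),f.round(1),round(s["finger_gap"],4),round(s["time_s"],1))
    if f[2]>25 or (z<.2025 and f[2]>9): break
E
```

```text
0.213 0.213 [-0.1 -0.6 -0.9] 0.0341 25.8
0.212 0.212 [-0.6  0.3  1.4] 0.034 26.1
0.211 0.2113 [-4.  -1.3  5.7] 0.0333 26.5
0.21 0.2106 [-8.8  0.2 12.1] 0.0334 26.8
0.209 0.2096 [-8.8 -0.2 10.6] 0.0338 27.2
0.208 0.2082 [-6.6 -0.9  4.7] 0.0338 27.5
0.207 0.2067 [-7.  -2.1  2.2] 0.0336 27.9
0.206 0.2055 [-5.5 -2.7  0.8] 0.0341 28.2
0.205 0.2044 [-5.8 -1.2 -1.6] 0.0337 28.6
0.204 0.2033 [-5.7 -2.8 -6.3] 0.0337 28.9
0.203 0.2019 [ -5.7  -3.6 -11.1] 0.0336 29.3
0.202 0.2009 [ -4.5  -3.  -11.8] 0.0335 29.6
0.201 0.2006 [-5.3 -1.5 -9.7] 0.0336 30.0
0.2 0.2 [-3.9 -0.6 -7.7] 0.0339 30.3
0.199 0.1993 [-3.6 -0.  -0. ] 0.034 30.7
0.198 0.1988 [-6.   1.4  8.1] 0.0339 31.0
0.197 0.1987 [-11.2   3.7  19.6] 0.0337 31.4
```

The click is clear in the data: about 12 N at ball height, then the cap was pulled down, then hard contact 12–13 mm lower, as expected for fully home. Now I set the hold to about 10 N and ease the side load.

```bash
python3 - <<'E'
from h import *
from bench import robot,hand,readout
xy=np.load("pts.npz")["fl"][:2];f0=np.load("f0.npy")
x=np.r_[xy,.197]
def avg():
    F=[]
    for _ in range(5): robot.pause(.08);F.append(readout.sense()["wrist_force"]-f0)
    return np.mean(F,axis=0)
x=x+[-.0005,0,.0007];
for i in range(6):
    robot.line_to(x,.02);f=avg();print(x.round(5),f.round(2),readout.sense()["position"].round(4))
    if abs(f[2]-10)<1 and abs(f[0])<4: break
    x=x+[np.clip(f[0],-5,5)*5e-5*(abs(f[0])>3),0,(f[2]-10)/11000*.8]
robot.pause(.5);print(avg().round(2),readout.sense()["time_s"])
c=cam("scene");w=cam("wrist");np.savez("s8.npz",**c)
cv2.imwrite("pics/m8.png",np.hstack([cv2.resize(c["image"][200:360,90:410],(600,300),interpolation=cv2.INTER_CUBIC),cv2.resize(w["image"][:,::1],(200,300))])[:,:,::-1])
E
```

```text
[ 0.58516 -0.20865  0.1977 ] [-5.1   1.75 11.46] [ 0.5855 -0.2087  0.1988]
[ 0.58491 -0.20865  0.19781] [-1.86  1.72  9.59] [ 0.5853 -0.2087  0.1988]
[-2.46  1.17  8.88] 33.6167
```

View pics/m8.png

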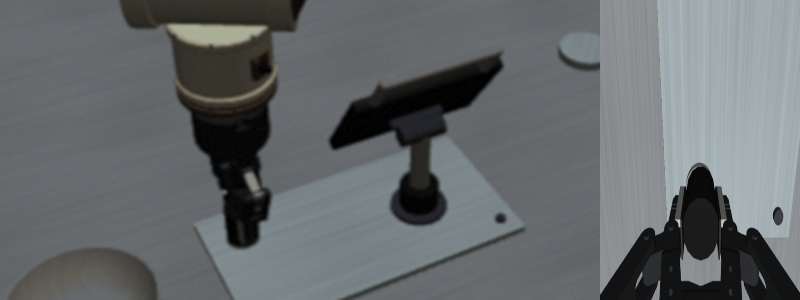

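The cap hides the flange completely, and the display, lid and bowl look undisturbed. I'll nudge the push, compare the display pixels with those from before the pick, and hand in.

```bash
python3 - <<'E'
from h import *
from bench import robot,readout,workorder
f0=np.load("f0.npy")
a=np.load("s6.npz")["image"];b=np.load("s8.npz")["image"]
d=np.abs(a.astype(int)-b)[205:290,215:365].mean(2);print("display diff mean",d.mean(),"px>40:",(d>40).sum())
robot.line_to([.58491,-.20865,.19770],.02)
F=[]
for _ in range(8): robot.pause(.1);F.append(readout.sense()["wrist_force"]-f0)
F=np.array(F);print(F.mean(0).round(2),F[:,2].round(1),readout.sense()["time_s"])
if 8.5<F[:,2].mean()<12: workorder.sign_off();print("signed")
E
```

```text
display diff mean 10.768601307189543 px>40: 1618
[-2.91  1.84 10.19] [10.  10.3 10.7  9.4  9.7  9.8 10.4 11.2] 34.7667
the job is handed in; nothing more can be done
signed
```

The pixel comparison flagged 1618 changed pixels. I'll check whether that is only the arm crossing the region.

```bash
python3 - <<'E'
from h import *
a=np.load("s6.npz")["image"];b=np.load("s8.npz")["image"]
d=np.abs(a.astype(int)-b)[205:290].mean(2)
print([(c,int((d[:,c:c+15]>25).sum())) for c in range(200,380,15)])
E
```

```text
[(200, 1191), (215, 1196), (230, 477), (245, 51), (260, 0), (275, 0), (290, 0), (305, 0), (320, 0), (335, 0), (350, 0), (365, 0)]
```

The job is handed in at about 34.8 s: the display is aimed, and the cap is snapped fully home on the stud. The gripper is still holding it down with about 10 N.

- **Display:** I turned and tilted it by its grip rail, then measured it and found the tilt about 2° short, so I regripped and corrected it. The last check put the tilt within about 0.4° of 30°, but read the swivel at about −0.5°. The correction did not change that swivel reading; I judged it small enough to leave.
- **Cap:** The force peaked at about 12 N at the height of the balls. The cap was then pulled down and hit firm contact about 12.5 mm lower, against 13 mm expected. In the last picture it hides the flange completely.
- **Push:** The hold averaged 10.2 N downward, with about 3 N of side load.
- **Leaving things as they were:** My first check of the display picture before and after placing the cap flagged changed pixels. All of them lie where the arm now crosses the view (columns below 260). From column 260 on, which covers the display, nothing changed. The bowl and jar lid look undisturbed in the last picture, as far as they are in view. I did not check the shaker again, though the arm kept well clear of it.

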